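# Unlock the leaning jar under the shelf and put the eraser away

### The arm

A 6-joint arm with a two-finger parallel gripper is mounted at the origin on the work surface; the furniture and walls round the work are solid. World frame = base frame: x ahead of the robot, y to its left, z up, the work surface at z = 0. Lengths are in mm, angles in rad, forces in N, time in s.
With the tool pointing down it reaches from about 350 to 875 mm from the base axis. Payload 4.2 kg.
Tool frame: the origin (TCP) lies at the very end of the fingers, on their centre line; the grasp point (between the pads) lies 19 mm behind it; z points along the fingers, y is the direction in which the jaws open and shut (so a half turn about z gives the same grasp; the last joint's range is limited). The gripper opens to 85 mm and grips with 20 to 120 N. Pads are 22 mm wide; open, the fingers measure 114 mm over their backs; the gripper's body (76 mm by 85 mm) begins 54 mm behind the grasp point. The pads swing forward as they close: fully open they stand 13 mm farther back than shut.
Start: joints at [-1.077, 0.385, 0.008, 0, -1.194, -0.259], TCP at [145.423, -607.825, 231.312] pointing down, gripper open.
Joint ranges: [-3.14, 3.14], [-1.21, 2.06], [-1.07, 1.41], [-3.16, 2.05], [-2.99, -0.16], [-3.1, 3.1]. Speed limits (rad/s): [2.79, 2.79, 3.14, 3.14, 3.14, 3.14].

### API

Orientations are given as a unit quaternion [x, y, z, w].
In Python, from bench import telemetry, eyes, arm gives the robot as it stands. The module is installed in compiled form; this text tells all that it offers.
- The arm moves only by the tool move_arm, never from a script. Its argument "deltas" is text: rows parted by semicolons, each of 6 numbers parted by spaces: the shift along the tool's x, y, z in cm, then the turn, a rotation vector about the tool's x, y, z in rad. A call has 1 to 12 rows; each row shifts and turns the commanded pose from where the row before left it, along the tool's axes as they then stand; what a row does not reach is not made up. A row lasts 1/8 s, in which the tool goes at most 62.5 mm and 10.7 degrees, less where a joint would pass 70% of its speed; a pose out of reach is approached as far as the arm can. A call is refused whole if a number of a shift passes 6.25 or a number of a turn 0.188, either way. A call with a gripper value outside its range is refused whole. "grip" is the finger opening in cm, from 0 to 8.54, set as the call begins (left out, the last holds). The fingers move at their own pace and stop on an object; the grip force is fixed at half the most. Time passes only in rows, so rows that do not move let the fingers close. It gives the time, the measured TCP pose, the force and the opening at its end, in the units of the state.
- telemetry.read_state(): the state, without advancing time (a new reading comes with each control period).
- eyes.get_image(name): name is "side" or "top" or "wrist"; returns a dict with "pixels" (400x640x3 uint8, blue, green, red), "range_z" (400x640 float32, mm along the optical axis (not along the pixel's ray), 0 where there is no reading), "fx", "fy", "cx", "cy" (pixels), "origin" and "orientation" of the camera in the world; the wrist camera has in their place "tool_from_camera" (4x4, takes a point from camera to tool coordinates, whose origin is the TCP and whose axes are the flange's). Camera axes: x right, y up, looking along -z (the intrinsics and any distortion apply to the point x, -y, -z); pixel columns grow to the right and rows downward; lengths in mm; the calibration is good to about 2 mm. A picture is of the moment at which its call begins: read the wrist's pose just before it.
- arm.job_done(): hands the job in, once; it reports no verdict.
Trained networks look in a picture, given as the dict that the camera call returned (one of the last four; its "shot" number tells which), for a name from the list of things; names that differ only in an ending like _2 or _b are one class to them, and where a whole thing is asked for, a point or a joint stands for the part that bears it (a point fixed in the world has none). Each returns a list of dicts, best first, with "p" (0 to 1); they miss things now and then, are a little off and sometimes report something else, mostly with a low value. They report only what shows in the picture. A call takes as long as a camera call. They do not tell look-alikes from the thing itself.
- eyes.boxes_of(picture, name): "point" ([x, y, z] in mm, in world coordinates, good to about 4 mm: the middle of the surface that is visible of it).
The state is a dict: "clock": time; "joints": joint angles; "joint_vel": joint speeds; "joint_efforts": joint torques, N m; "position": TCP position; "ee_rot": TCP orientation; "contact_force": force on the tool from outside, world axes, zero at the start; "wrist_torque": the same for the moment, N m; "gripper_width": finger opening in mm.
Only numpy, scipy, OpenCV 4.12 (cv2) and the standard library are available. Lean on these libraries where they do the work, as an engineer would, in place of code of your own. Each camera call takes 0.05 s, during which the arm holds its last target.

### The job

Put the eraser away in the leaning stoneware jar under the desk shelf. The jar's lid has a bayonet lock: turn it anticlockwise by its knob until you feel it stop, draw it straight out, and set it down gently on the open desk, knob up; then drop the eraser into the jar and leave the lid off, as there is more to come. Leave the jar standing where it is and do not disturb the seal, clip, note pad and pen.

Things in the scene. Friction and masses are not known exactly. Their poses are not given: they have to be found in the camera images.
- desk_shelf: Fixed desk-top shelf: a dark wooden board 160 mm deep (x), 360 mm wide (y), 18 mm thick, its underside 310 mm above the desk, on two hoop legs of 10 mm steel at y = +165 and -165 mm. Origin on the desk under the board's middle; x to the back (front edge at x = -80 mm), z up. A card stand and a notebook lie on top.
- jar: Heavy loose stoneware jar (over 2 kg), 112 mm across, clay foot, off-white glaze, under the shelf. Origin on the desk at the centre of its foot, z up, x to the back. Its axis leans 25 degrees forward, along (-0.423, 0, 0.906) here, so the mouth looks up and to the front. The shelf's edge overhangs the knob: a hand must come in along the leaning axis.
- jar_mouth (a point): Centre of the jar's mouth in the plane of its rim, 122 mm up the leaning axis from the jar's origin; axes as the jar's. Clear opening 80 mm across inside the brass ring, hollow 100 mm across and 80 mm deep below.
- jar_floor (a point): Point on the leaning axis inside the jar, 15 mm above its inner floor and 65 mm below the rim; axes as the jar's.
- lid: Loose brown wooden lid, 0.13 to 0.25 kg: disc 114 mm across, 6 mm thick, on the jar's rim; below it a brass plug 76 mm across reaches 20 mm into the mouth. Origin under the plug's centre, z along the axis to the knob. Two lugs at the plug's foot catch under a ring in the mouth (2 mm of play along the axis). Set aside, it stands on the plug's flat foot.
- lid_knob (a point): Centre of the lid's round fluted knob, 28 mm across, 26 mm tall, 53 mm above the plug's foot, 27 mm above the disc; z is the lid's axis. Turned anticlockwise seen from above the knob (positive about z), easily, by 15 to 70 degrees, unlike each time and hidden, the lugs meet fixed stops at the ring's gaps; there the lid draws out along its axis (clear after 20 mm).
- eraser_center (a point): Centre of the eraser, white with a blue sleeve, 21 x 45 x 12 mm, lying flat on the desk to the right; y along its length, x across its 21 mm width, z up.
- letter_box: Fixed wooden letter box between shelf and eraser, 206 mm deep (x), 261 mm wide (y), body 131 mm tall, its lid standing open at the back to about 290 mm above the desk: pass over or in front of it. Origin at the centre of its underside, front to -x. The desk in front of the shelf, left of this box, is empty.
- seal: Brass wax seal, 28 mm thick and 70 mm tall, standing under the shelf right of the jar: a bystander. Origin under its foot.
- clip: Black binder clip, 32 x 34 x 16 mm, lying under the shelf left of the jar: a bystander. Origin at its underside.
- pad: Yellow note pad, 76 x 76 x 12 mm, lying to the right of the eraser: a bystander. Origin at the centre of its underside.
- pen: Steel ball pen, 139 mm long (y) and 12 mm thick, lying on the robot's side of the eraser: a bystander. Origin at the centre of its underside.
There are look-alikes about, which are no part of the job. There is more than one size of the jar; the job needs the larger.

How it is judged (in metres and radians):
On the way, in this order (a step that is already met when the one before it is completed fails the run):
1. the lid is drawn off the jar (distance between lid_knob and jar_mouth above 0.09 m), for 0.1 s.
2. the lid stands on the desk, knob up, and is let go (height (world z) of lid_knob between 0.046 and 0.06 m and angle between lid_knob's own z axis and vertical below 0.1 rad and contact force between the fingers and lid below 0.1 N), for 0.2 s.
At the end, for the whole second after the job is handed in: The eraser lies inside the jar (its centre within 55 mm of the point above the inner floor); the lid stands still on the desk, knob up within 6 degrees, its axis over 90 mm from the mouth's centre; the jar stands upright on its foot (distance between eraser_center and jar_floor below 0.055 m and height (world z) of lid_knob between 0.046 and 0.06 m and angle between lid_knob's own z axis and vertical below 0.1 rad and horizontal distance between lid_knob and jar_mouth above 0.09 m and linear speed of lid below 0.02 m/s and angle between jar's own z axis and vertical below 0.05 rad); the robot touches nothing.
It fails at once if the jar is shifted more than 30 mm or tipped (distance of jar from where it was at the start of the episode above 0.03 m or angle between jar's own z axis and vertical above 0.15 rad).
It fails at once if the seal, clip, note pad or pen is moved more than 25 mm, or the seal knocked over (distance of any of seal, clip, pad, pen from where it was at the start of the episode above 0.025 m or angle between seal's own z axis and vertical above 0.5 rad).
It fails at once if the lid is dropped (falls faster than 0.5 m/s, about 13 mm, out of the fingers) (linear speed of lid above 0.5 m/s and contact force between the fingers and lid below 0.1 N).
It also fails if it takes over 67 s, if anything falls off the work surface, if the arm or the gripper's body presses on something with over 40 N, if the wrist force passes 120 N, or if a joint passes its speed limit or range.

## Working session

There is one attempt and no reset: what is moved stays moved. The work goes in short steps, Python scripts to look and compute and a tool call to move; the robot and the scene stay as the last step left them, time stands still between calls to the robot, and variables do not carry over. Pictures are saved under pics/ and viewed, and the job is handed in when it is done.

Besides the shell and the picture viewer there is one more tool, called after "Request:" as name(argument=value, ...) on one line, values as JSON. move_arm: Moves the arm, as the interface text tells. Its arguments: {"type":"object","properties":{"deltas":{"type":"string"},"grip":{"type":"number"}},"required":["deltas"]}

```bash
ls; mkdir -p pics; cat > h.py <<'E'
import numpy as np, cv2
from scipy.spatial.transform import Rotation as R
from bench import telemetry, eyes, arm
def campose(im, st=None):
    if 'origin' in im:
        T=np.eye(4);T[:3,:3]=R.from_quat(im['orientation']).as_matrix();T[:3,3]=im['origin'];return T
    W=np.eye(4);W[:3,:3]=R.from_quat(st['ee_rot']).as_matrix();W[:3,3]=st['position']
    return W@np.array(im['tool_from_camera'])
def cloud(im,T):
    z=im['range_z'].astype(float)
    v,u=np.mgrid[0:z.shape[0],0:z.shape[1]]
    x=(u-im['cx'])/im['fx']*z; y=-(v-im['cy'])/im['fy']*z
    P=np.stack([x,y,-z],-1)
    P=P@T[:3,:3].T+T[:3,3]; P[z<=0]=np.nan
    return P
def proj(im,T,p):
    q=(np.asarray(p)-T[:3,3])@T[:3,:3]
    return im['cx']+im['fx']*q[0]/-q[2], im['cy']-im['fy']*q[1]/-q[2]
E
python3 - <<'E'
from h import *
s=telemetry.read_state();print(s)
for n in ['side','top','wrist']:
    im=eyes.get_image(n);print(n,[k for k in im],im.get('origin'),im.get('orientation'),im['fx'],im.get('distortion'))
    cv2.imwrite(f'pics/{n}0.png',im['pixels'])
    np.savez(f'{n}0.npz',P=cloud(im,campose(im,s)))
    for t in ['jar','lid','lid_knob','eraser_center','desk_shelf','letter_box','seal','clip','pad','pen']:
        for d in eyes.boxes_of(im,t): 
            print(t,np.round(d['point']),round(d['p'],2),np.round(proj(im,campose(im,s),d['point'])))
E
```

```text
pics
{'clock': 0.0, 'joints': array([-1.07739722e+00,  3.85557653e-01,  6.65141715e-03, -5.37806297e-04,
       -1.19400227e+00, -2.58585961e-01]), 'joint_vel': array([-0.00045596,  0.00132226,  0.00074628,  0.00015284,  0.00075667,
        0.00061108]), 'joint_efforts': array([ 1.99498681e-03, -3.92288661e+01,  1.88395768e+01,  4.18604225e+00,
       -4.60456533e-03,  1.36155390e-05]), 'position': array([ 145.30063966, -607.28020898,  230.22517955]), 'ee_rot': array([-1.17038439e-01,  9.93126792e-01,  1.07409208e-03, -1.55317436e-04]), 'contact_force': array([-0.18863468,  0.53342008, -0.11713103]), 'wrist_torque': array([-0.01997908,  0.02026963,  0.01711206]), 'gripper_width': 85.31863127501303}
side ['pixels', 'range_z', 'fx', 'fy', 'cx', 'cy', 'origin', 'orientation', 'shot'] [   66.64533407 -1205.41483776  1031.82967797] [ 0.45623774 -0.07528647 -0.1496592   0.87394576] 483.795323686583 None
jar [639. 251.  88.] 0.75 [343. 165.]
jar [588. 528.  58.] 0.56 [308. 141.]
lid [584. 275. 122.] 0.68 [327. 156.]
lid_knob [590. 274. 120.] 0.67 [328. 157.]
eraser_center [ 461. -297.    7.
[... 280 characters left out ...]
83.78020119   92.42603758 1695.97334405] [ 0.05574973 -0.08269114 -0.69836033  0.70876442] 464.1196421007852 None
jar [589. 544.  41.] 0.71 [186. 178.]
lid [589. 288. 120.] 0.87 [254. 175.]
lid_knob [587. 288. 118.] 0.57 [254. 175.]
eraser_center [ 469. -284.   12.] 0.47 [411. 216.]
eraser_center [606. 142.  57.] 0.23 [296. 175.]
desk_shelf [659. 269. 321.] 0.6 [254. 136.]
seal [588. 289. 120.] 0.65 [254. 175.]
clip [ 330. -231.    6.] 0.38 [397. 254.]
pad [ 407. -488.   13.] 0.62 [466. 234.]
wrist ['pixels', 'range_z', 'fx', 'fy', 'cx', 'cy', 'tool_from_camera', 'shot'] None None 288.52603331844 None
eraser_center [ 470. -273.   13.] 0.63 [464. 398.]
pad [ 385. -475.   12.] 0.89 [364. 337.]
```

View pics/side0.png

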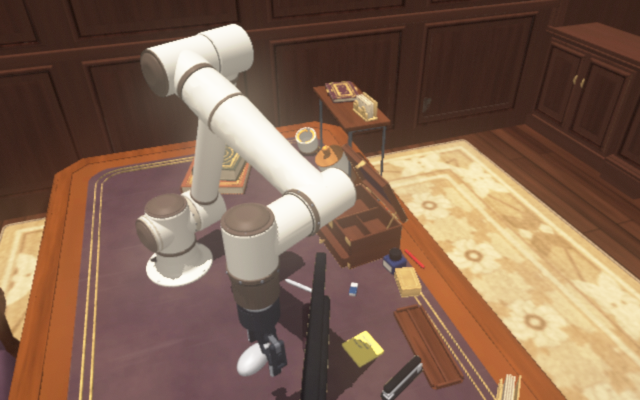

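View pics/top0.png

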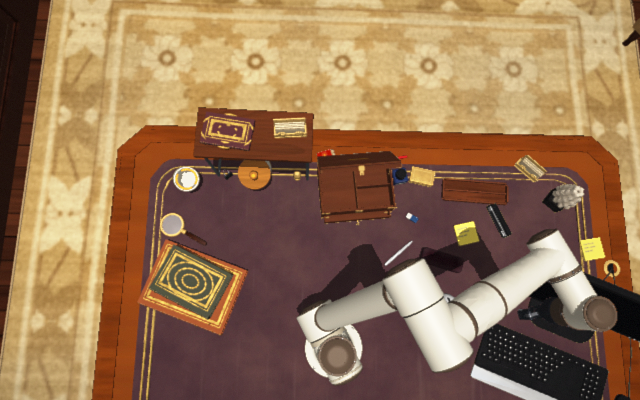

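View pics/wrist0.png

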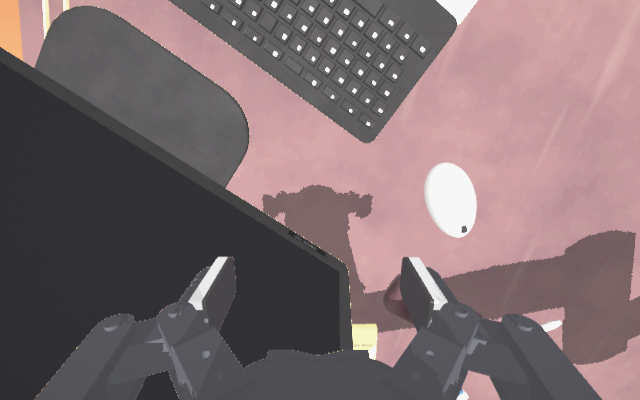

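```bash
python3 - <<'E'
import cv2,numpy as np
a=cv2.imread('pics/top0.png');b=cv2.imread('pics/side0.png')
cv2.imwrite('pics/c1.png',cv2.resize(a[95:270,150:350],None,fx=4,fy=3.4,interpolation=2)[:600])
cv2.imwrite('pics/c2.png',cv2.resize(a[160:270,360:520],None,fx=5,fy=5,interpolation=2))
cv2.imwrite('pics/c3.png',cv2.resize(b[70:200,270:420],None,fx=4.5,fy=4.5,interpolation=2))
cv2.imwrite('pics/c4.png',cv2.resize(b[240:370,270:440],None,fx=4.5,fy=4.5,interpolation=2))
E
```

```text
(no output)
```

View pics/c1.png

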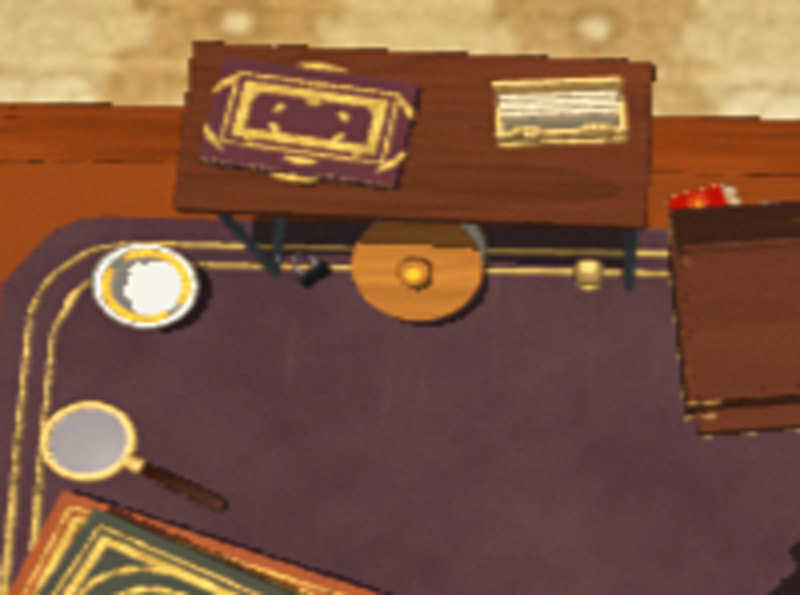

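View pics/c2.png

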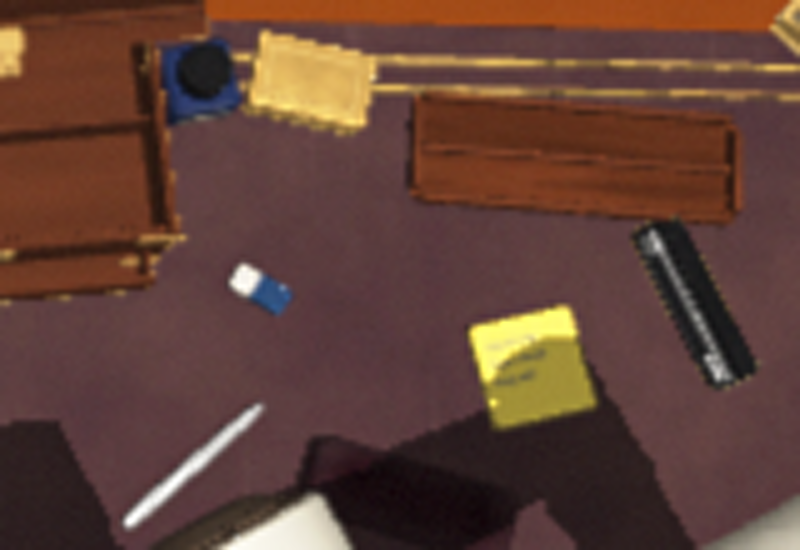

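View pics/c3.png

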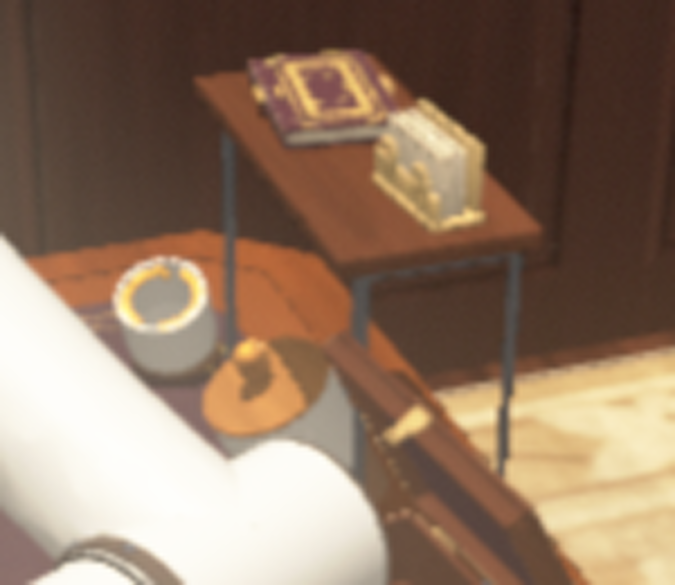

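View pics/c4.png

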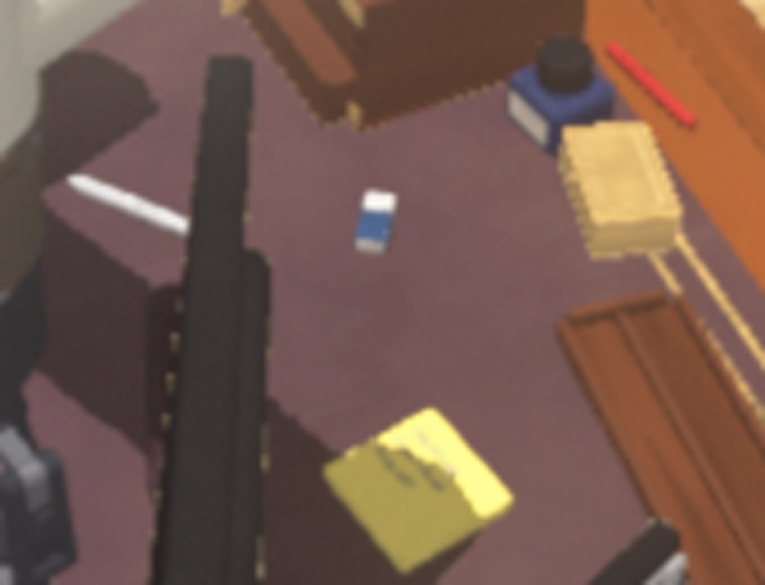

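```bash
cat > fit.py <<'E'
from h import *
def plane(Q):
    c=Q.mean(0);
    for _ in range(5):
        u,s,v=np.linalg.svd(Q-c,full_matrices=False);n=v[2];d=(Q-c)@n
        k=abs(d-np.median(d))<max(2.5,1.5*np.std(d)); Q=Q[k];c=Q.mean(0)
    return c,(n if n[2]>0 else -n),Q
E
python3 - <<'E'
from fit import *
for n in ['top','side']:
    P=np.load(n+'0.npz')['P']; 
    m=(abs(P[...,0]-600)<90)&(abs(P[...,1]-285)<75)&(P[...,2]>60)&(P[...,2]<200)
    Q=P[m]; img=cv2.imread(f'pics/{n}0.png')[m].astype(int)
    br=(img[:,2]-img[:,0])>40
    c,nn,K=plane(Q[br]);print(n,m.sum(),br.sum(),'c',c,'n',nn,'ang',np.degrees(np.arccos(nn[2])),'yaw',np.degrees(np.arctan2(-nn[1],-nn[0])),'rms',np.std((K-c)@nn))
    # project in plane extents
    ex=np.array([nn[2],0,-nn[0]]);ex/=np.linalg.norm(ex);ey=np.cross(nn,ex)
    print('ext',np.ptp(K@ex),np.ptp(K@ey), K.min(0),K.max(0))
    kn=Q[br][((Q[br]-c)@nn>12)];print('knob',len(kn),kn.mean(0),((kn-c)@nn).max())
    # shelf
    s=(P[...,2]>318)&(P[...,2]<340)&(P[...,0]>500)
    S=P[s];print('shelf',S.min(0),S.max(0),len(S))
    # shelf rect
    r=cv2.minAreaRect(S[:,:2].astype(np.float32));print(r)
    # eraser
    e=(abs(P[...,0]-465)<40)&(abs(P[...,1]+287)<40)&(P[...,2]>6)&(P[...,2]<30)
    E=P[e];print('er',len(E),cv2.minAreaRect(E[:,:2].astype(np.float32)),E.mean(0))
    b=(abs(P[...,0]-550)<200)&(P[...,1]<80)&(P[...,1]>-230)&(P[...,2]>30)&(P[...,2]<310)
    print('box',cv2.minAreaRect(P[b][:,:2].astype(np.float32)),P[b].min(0),P[b].max(0))
E
```

```text
top 801 782 c [591.66111175 289.93520434 116.53857854] n [-0.43371741 -0.02891323  0.90058494] ang 25.764938436524943 yaw 3.813908156503092 rms 1.5798227514019665
ext 100.45859566154706 111.25242698157103 [546.12636254 233.29900819  92.29627017] [636.49651492 344.50072896 140.51072284]
knob 63 [581.54328504 287.36816648 151.73529018] 48.75646361159387
shelf [579.87270766  87.03225705 318.02960883] [750.37704689 449.51307158 339.97976328] 3786
((665.7037353515625, 268.37164306640625), (360.0451965332031, 163.96009826660156), 88.69083404541016)
er 135 ((466.1304626464844, -285.98443603515625), (78.66790008544922, 77.26313018798828), 87.88090515136719) [ 463.8434074  -283.81024832   10.36628283]
box ((554.6729736328125, -87.69905090332031), (240.5858612060547, 297.4026184082031), 5.860025405883789) [ 432.53758963 -229.85046346   30.1218498 ] [680.23682931  70.20399507 296.34831424]
side 668 485 c [595.17969652 281.41178526 120.03123353] n [-0.42069349 -0.04543151  0.90606455] ang 25.032956170556083 yaw 6.163596810098025 rms 1.523118410564839
ext 110.39669629543675 112.68210893509968 [542.68450863 230.85388599  93.88214193] [642.26726099 343.60259082 142.80139728]
knob 65 [579.80921405 283.31795941 147.14662627] 42.834544473937285
shelf [500.30241814  79.47928112 318.03857804] [1338.86741875 1713.8454621   339.96252579] 1784
((957.3063354492188, 911.2052612304688), (837.2854614257812, 1633.8751220703125), 2.8198578357696533)
er 144 ((464.75506591796875, -286.9540710449219), (78.9017562866211, 78.44181060791016), 0.28409507870674133) [ 464.86142163 -289.09911381   10.61378603]
box ((550.6389770507812, -89.09027099609375), (234.16470336914062, 300.2315368652344), 7.886455059051514) [ 431.41848904 -229.42010344   30.02434968] [681.68787096  73.46289734 293.99327379]
```

```bash
cat >> h.py <<'E'
def delta(target_p,target_R):
    s=telemetry.read_state();Rc=R.from_quat(s['ee_rot'])
    d=Rc.inv().apply(np.asarray(target_p)-s['position'])/10
    r=(Rc.inv()*target_R).as_rotvec()
    return d,r
def toolR(zaxis,yhint):
    z=np.asarray(zaxis,float);z/=np.linalg.norm(z);y=np.asarray(yhint,float);y=y-z*(y@z);y/=np.linalg.norm(y)
    return R.from_matrix(np.stack([np.cross(y,z),y,z],1))
E
python3 - <<'E'
from h import *
im=eyes.get_image('wrist');print(np.round(im['tool_from_camera'],3))
s=telemetry.read_state();print(R.from_quat(s['ee_rot']).as_matrix().round(3))
print(delta([440,-260,340],toolR([0,0,-1],[0,1,0])))
print(delta([440,-260,340],R.from_quat(s['ee_rot'])))
E
```

```text
[[  -0.       0.948    0.317   81.498]
 [   1.       0.       0.       0.404]
 [   0.       0.317   -0.948 -142.688]
 [   0.       0.       0.       1.   ]]
[[-0.973 -0.233  0.   ]
 [-0.233  0.973 -0.   ]
 [-0.    -0.    -1.   ]]
(array([-36.74154689,  26.974986  , -10.86773003]), array([-1.12910788e-05,  2.44789122e-05,  2.34779925e-01]))
(array([-36.74154689,  26.974986  , -10.86773003]), array([0., 0., 0.]))
```

```bash
python3 - <<'E'
from h import *
P=np.load('side0.npz')['P']
for (u,v) in [(320,257),(320,262),(322,300),(318,330),(315,370),(312,395)]: print('side',u,v,P[v,u].round())
P=np.load('wrist0.npz')['P']
for (u,v) in [(100,200),(250,230),(340,270),(340,330),(50,100)]: print('wr',u,v,P[v,u].round())
P=np.load('top0.npz')['P']
for (u,v) in [(620,285),(600,285),(560,310),(637,300)]: print('top',u,v,P[v,u].round())
E
```

```text
side 320 257 [ 269. -585.  445.]
side 320 262 [ 265. -597.  443.]
side 322 300 [ 240. -681.  441.]
side 318 330 [ 214. -740.  445.]
side 315 370 [ 188. -805.  443.]
side 312 395 [ 172. -840.  443.]
wr 100 200 [ 162. -759.  182.]
wr 250 230 [ 193. -663.  117.]
wr 340 270 [ 230. -561.   93.]
wr 340 330 [ 238. -565.  175.]
wr 50 100 [ 116. -852.  107.]
top 620 285 [  228. -1059.    -3.]
top 600 285 [ 216. -701.  444.]
top 560 310 [ 150. -563.  483.]
top 637 300 [ 177. -798.  445.]
```

Request:
move_arm(deltas="-0.93 3.9 -1.2 0 0 0;-0.93 3.9 -1.2 0 0 0;-0.93 3.9 -1.2 0 0 0;-0.93 3.9 -1.2 0 0 0;-0.93 3.9 -1.2 0 0 0;-4 1.06 -0.7 0 0 0;-4 1.06 -0.7 0 0 0;-4 1.06 -0.7 0 0 0;-4 1.06 -0.7 0 0 0;-4 1.06 -0.7 0 0 0;-4 1.06 -0.7 0 0 0;-4 1.06 -0.7 0 0 0")

```text
clock: 3.2
position: [401.4, -269.2, 340.8]
ee_rot: [-0.117, 0.993, -0.0, 0.0]
contact_force: [0.3, -0.2, 0.2]
gripper_width: 85.7
```

```bash
cat > er.py <<'E'
from h import *
import sys
tag=sys.argv[1]
s=telemetry.read_state();im=eyes.get_image('wrist');T=campose(im,s)
cv2.imwrite(f'pics/w_{tag}.png',im['pixels']);P=cloud(im,T)
print(s['clock'],s['position'].round(1),s['joints'].round(2))
for t in ['eraser_center','pen','letter_box']:
    for d in eyes.boxes_of(im,t): print(t,np.round(d['point'],1),round(d['p'],2),np.round(proj(im,T,d['point'])))
px=im['pixels'].astype(int)
m=(P[...,2]>6)&(P[...,2]<25)&(abs(P[...,0]-466)<45)&(abs(P[...,1]+285)<45)
Q=P[m];print(len(Q),Q.min(0),Q.max(0),cv2.minAreaRect(Q[:,:2].astype(np.float32)),np.median(Q[:,2]))
E
python3 er.py a
```

```text
3.2 [ 401.4 -269.2  340.8] [-0.25  0.08 -0.13  0.   -1.37 -1.08]
eraser_center [ 466.4 -287.     9.8] 0.91 [299. 191.]
pen [ 334.5 -234.3   11.2] 0.73 [349. 121.]
317 [ 446.35893031 -310.91828526    6.35534171] [ 482.74552232 -264.48103507   14.96060359] ((465.5860595703125, -287.7120361328125), (44.022857666015625, 21.22616195678711), 59.05984115600586) 12.357225304664098
```

View pics/w_a.png

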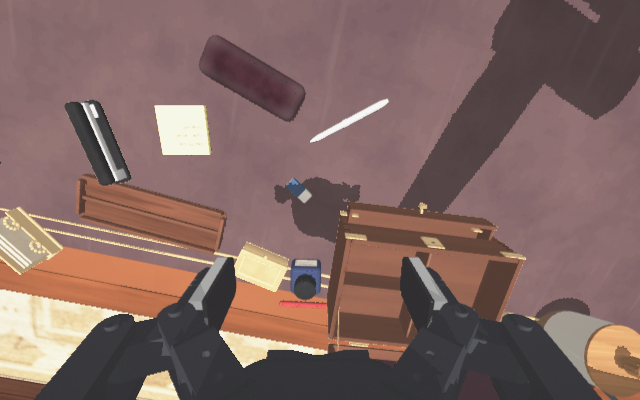

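Request:
move_arm(deltas="-1.07 4.46 0 0 0 0;-1.07 4.46 0 0 0 0;-1.07 4.46 0 0 0 0;-1.07 4.46 0 0 0 0;-1.07 4.46 0 0 0 0;-1.07 4.46 0 0 0 0;-1.07 4.46 0 0 0 0;-1.07 4.46 0 0 0 0;-1.07 4.46 0 0 0 0;-1.07 4.46 0 0 0 0;-1.07 4.46 0 0 0 0;-1.07 4.46 0 0 0 0")

```text
clock: 4.9
position: [400.5, 280.6, 340.6]
ee_rot: [-0.117, 0.993, 0.0, 0.0]
contact_force: [-0.6, 0.4, 0.5]
gripper_width: 85.4
```

```bash
cat > look.py <<'E'
from fit import *
import sys
def lidlook(tag,view=True):
    s=telemetry.read_state();im=eyes.get_image('wrist');T=campose(im,s)
    cv2.imwrite(f'pics/w_{tag}.png',im['pixels']);P=cloud(im,T)
    print(s['clock'],s['position'].round(1),s['joints'].round(2))
    px=im['pixels'].astype(int)
    m=(abs(P[...,0]-590)<80)&(abs(P[...,1]-285)<70)&(P[...,2]>75)&(P[...,2]<200)&((px[...,2]-px[...,0])>35)
    Q=P[m];c,n,K=plane(Q)
    h=(Q-c)@n
    ex=np.cross([0,1,0],n);ex/=np.linalg.norm(ex);ey=np.cross(n,ex)
    ab=np.stack([(K-c)@ex,(K-c)@ey],1)
    print('lid n',n.round(3),'c',c.round(1),'pts',len(K),'rms',np.std((K-c)@n).round(2))
    (cx,cy),r=cv2.minEnclosingCircle(ab.astype(np.float32))
    C=c+cx*ex+cy*ey;print('disc centre',C.round(1),'r',round(r,1))
    kk=Q[(h>20)];hk=h[h>20]
    if len(kk)>5:
        print('knob pts',len(kk),'hmax',np.percentile(hk,98).round(1))
        a=np.stack([(kk-C)@ex,(kk-C)@ey],1);(kx,ky),kr=cv2.minEnclosingCircle(a.astype(np.float32));print('knob offset in disc plane',round(kx,1),round(ky,1),'r',round(kr,1))
    for t in ['lid','lid_knob','jar']:
        for d in eyes.boxes_of(im,t): print(t,np.round(d['point'],1),round(d['p'],2),np.round(proj(im,T,d['point'])))
    return s,im,P,C,n
if __name__=='__main__': lidlook(sys.argv[1])
E
python3 look.py b
python3 - <<'E'
from h import *
n=np.array([-.4226,-.04,.906]);K=np.array([580,286,148.])
for a in [90,70]:
    t=toolR(-n,[np.cos(np.radians(a)),np.sin(np.radians(a)),0])
    d,r=delta(K+n*150,t);print(a,d,r)
E
```

```text
4.9 [400.5 280.6 340.6] [ 0.94  0.09 -0.12  0.   -1.37 -2.28]
lid n [-0.419 -0.042  0.907] c [594.1 288.4 117.7] pts 3893 rms 1.17
disc centre [593.9 288.6 117.6] r 56.6
knob pts 360 hmax 40.8
knob offset in disc plane -0.0 0.0 r 14.7
lid [587.5 286.8 118.5] 0.68 [292. 292.]
lid_knob [588.7 284.3 120.6] 0.9 [291. 293.]
jar [547.8 552.   77.7] 0.56 [457. 289.]
jar [572.7 287.9  50.2] 0.52 [298. 260.]
90 [-11.29937099  -2.67357763   5.59025554] [ 0.0110769  -0.43986789  0.22253419]
70 [-11.29937099  -2.67357763   5.59025554] [-0.05990434 -0.44047461  0.53797818]
```

View pics/w_b.png

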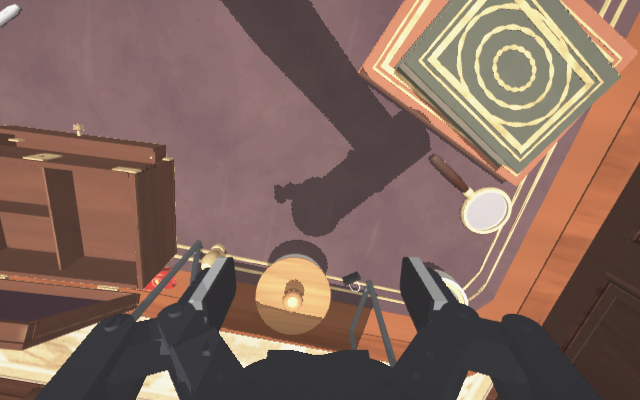

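Request:
move_arm(deltas="0 0 0 -0.01 -0.0734 0.09;0 0 0 -0.01 -0.0734 0.09;0 0 0 -0.01 -0.0734 0.09;0 0 0 -0.01 -0.0734 0.09;0 0 0 -0.01 -0.0734 0.09;0 0 0 -0.01 -0.0734 0.09")

```text
clock: 5.85
position: [423.1, 263.9, 350.6]
ee_rot: [0.138, 0.97, 0.057, 0.192]
contact_force: [1.0, -0.3, -0.5]
gripper_width: 85.7
```

```bash
cat > tgt.py <<'E'
from h import *
import sys
n=np.array([-.4205,-.042,.906]);n/=np.linalg.norm(n)
K=np.array([582.6,287.5,142.1])
def go(off,a):
    t=toolR(-n,[np.cos(np.radians(a)),np.sin(np.radians(a)),0])
    d,r=delta(K+n*off,t);print(off,a,d.round(3),r.round(4))
if __name__=='__main__':
    s=telemetry.read_state();print(s['joints'].round(3))
    for o in map(float,sys.argv[2:]): go(o,float(sys.argv[1]))
E
python3 tgt.py 70 110 -19
```

```text
[ 1.062 -0.087 -0.463  0.386 -0.975 -3.097]
110.0 70.0 [-5.615  2.804 14.514] [ 0.0044 -0.0373  0.026 ]
-19.0 70.0 [-6.095  2.741 27.405] [ 0.0044 -0.0373  0.026 ]
```

```bash
python3 tgt.py 85 110 -19
```

```text
[ 1.062 -0.087 -0.463  0.386 -0.975 -3.097]
110.0 85.0 [-5.615  2.804 14.514] [ 0.0089 -0.0366 -0.2156]
-19.0 85.0 [-6.095  2.741 27.405] [ 0.0089 -0.0366 -0.2156]
```

Request:
move_arm(deltas="0 0 0 0.0045 -0.018 -0.108;0 0 0 0.0045 -0.018 -0.108;0 0 0 0 0 0")

```text
clock: 6.22
position: [424.1, 264.2, 351.3]
ee_rot: [0.035, 0.976, 0.029, 0.214]
contact_force: [-0.3, -0.0, -1.2]
gripper_width: 85.7
```

```bash
python3 tgt.py 85 110 -19
```

```text
[ 1.078 -0.092 -0.493  0.44  -0.963 -2.938]
110.0 85.0 [-5.468  1.694 14.72 ] [ 0.0002 -0.001  -0.0024]
-19.0 85.0 [-5.48   1.692 27.62 ] [ 0.0002 -0.001  -0.0024]
```

Request:
move_arm(deltas="-1.37 0.42 3.68 0 0 0;-1.37 0.42 3.68 0 0 0;-1.37 0.42 3.68 0 0 0;-1.37 0.42 3.68 0 0 0;0 0 0 0 0 0;0 0 0 0 0 0")

```text
clock: 6.98
position: [536.6, 284.4, 242.5]
ee_rot: [0.035, 0.976, 0.03, 0.214]
contact_force: [-0.0, -0.2, 0.8]
gripper_width: 85.6
```

```bash
python3 look.py c; python3 tgt.py 85 110 -19
```

```text
6.975 [536.6 284.4 242.5] [ 0.87  0.17 -0.51  0.52 -0.63 -2.9 ]
lid n [-0.421 -0.042  0.906] c [590.  289.1 115.9] pts 8136 rms 1.15
disc centre [593.7 288.5 117.6] r 56.6
knob pts 868 hmax 40.6
knob offset in disc plane 0.0 0.2 r 14.8
lid [583.4 286.9 116.1] 0.58 [313. 181.]
lid_knob [583.5 285.4 117.2] 0.98 [312. 182.]
jar [583.6 548.1  65.1] 0.72 [540. 132.]
[ 0.87   0.169 -0.514  0.522 -0.628 -2.896]
110.0 85.0 [ 0.027 -0.239  0.128] [ 0.003   0.0004 -0.0002]
-19.0 85.0 [ 0.032 -0.277 13.028] [ 0.003   0.0004 -0.0002]
```

View pics/w_c.png

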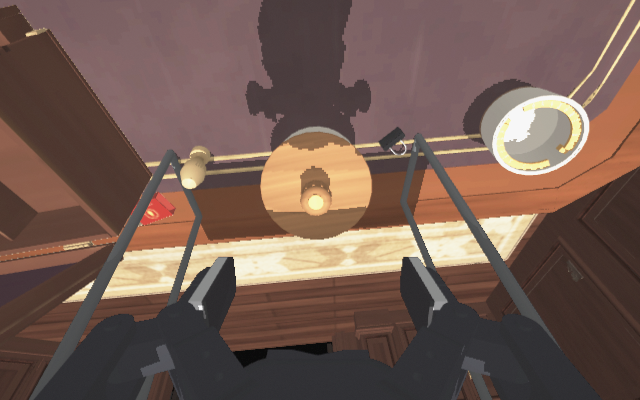

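Request:
move_arm(deltas="0 -0.1 3.5 0.003 0 0;0 -0.1 3.5 0 0 0;0.03 -0.08 3 0 0 0;0 0 2 0 0 0;0 0 1.1 0 0 0;0 0 0 0 0 0")

```text
clock: 7.92
position: [594.7, 287.4, 128.9]
ee_rot: [0.033, 0.977, 0.029, 0.207]
contact_force: [0.6, -0.2, 0.3]
gripper_width: 85.2
```

```bash
python3 tgt.py 85 -20;python3 - <<'E'
from h import *
cv2.imwrite('pics/w_d.png',eyes.get_image('wrist')['pixels'])
E
```

```text
[ 0.731  0.373 -0.607  0.801 -0.342 -3.097]
-20.0 85.0 [0.544 0.04  0.301] [-0.0012 -0.0145  0.0018]
```

View pics/w_d.png

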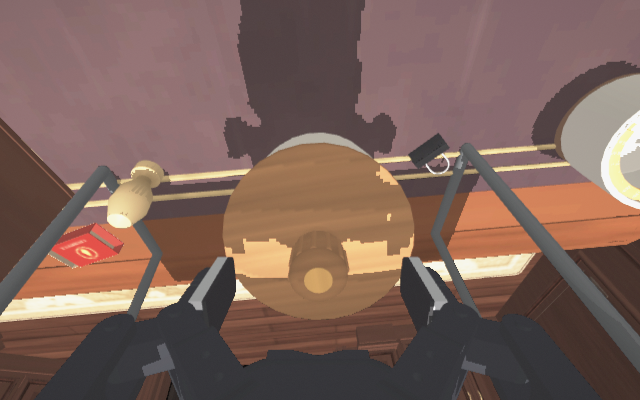

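Request:
move_arm(deltas="0 0 0 0 0 -0.12;0 0 0 0 0 -0.12;0 0 0 0 0 -0.12;0 0 0 0 0 0")

```text
clock: 8.48
position: [594.2, 287.6, 129.7]
ee_rot: [-0.142, 0.967, -0.009, 0.21]
contact_force: [-0.4, -0.3, -0.7]
gripper_width: 85.3
```

```bash
python3 tgt.py 106 -20
```

```text
[ 0.731  0.371 -0.608  0.801 -0.342 -2.739]
-20.0 106.0 [0.488 0.201 0.397] [ 0.0045 -0.013   0.0283]
```

Request:
move_arm(deltas="0.25 0.1 0.2 0.0045 -0.013 0;0.24 0.1 0.2 0 0 0;0 0 0 0 0 0;0 0 0 0 0 0")

```text
clock: 8.98
position: [591.2, 287.9, 122.9]
ee_rot: [-0.142, 0.966, -0.01, 0.216]
contact_force: [0.1, 0.4, -0.2]
gripper_width: 86.0
```

```bash
python3 tgt.py 106 -20;python3 - <<'E'
from h import *
cv2.imwrite('pics/w_e.png',eyes.get_image('wrist')['pixels'])
E
```

```text
[ 0.706  0.371 -0.658  0.953 -0.3   -2.871]
-20.0 106.0 [-0.037  0.037 -0.104] [-0.0005 -0.0014  0.0294]
```

View pics/w_e.png

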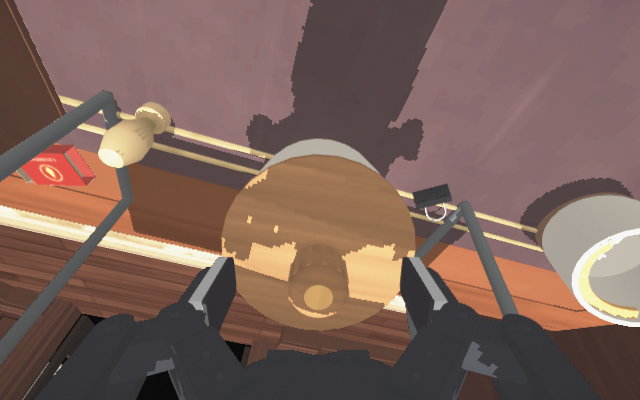

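Request:
move_arm(deltas="-0.03 0.03 -0.1 0 0 0;0 0 0 0 0 0;0 0 0 0 0 0;0 0 0 0 0 0;0 0 0 0 0 0;0 0 0 0 0 0", grip=0)

```text
clock: 9.78
position: [590.7, 288.1, 123.8]
ee_rot: [-0.142, 0.966, -0.011, 0.216]
contact_force: [-3.0, -0.4, 3.2]
gripper_width: 26.6
```

```bash
python3 tgt.py 106 -20;python3 - <<'E'
from h import *
s=telemetry.read_state();print(s['gripper_width'],s['contact_force'],s['wrist_torque'],s['ee_rot'])
cv2.imwrite('pics/w_f.png',eyes.get_image('wrist')['pixels'])
E
```

```text
[ 0.709  0.369 -0.657  0.945 -0.303 -2.864]
-20.0 106.0 [-0.041  0.013 -0.003] [-0.0007 -0.0016  0.0303]
26.558108530904665 [-3.02748903 -0.41099785  3.24073726] [-0.17062998  1.15782872 -0.08240764] [-0.14246973  0.96599459 -0.010596    0.21550999]
```

View pics/w_f.png

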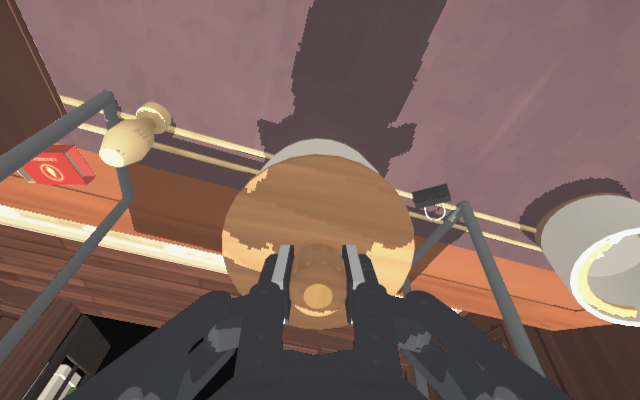

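```bash
cat > tq.py <<'E'
from h import *
s=telemetry.read_state();r=R.from_quat(s['ee_rot'])
z=r.as_matrix()[:,2]
r0=R.from_quat([-0.14246973,0.96599459,-0.010596,0.21550999])
print('t',s['clock'],'w',s['gripper_width'].round(1),'F tool',r.inv().apply(s['contact_force']).round(2),'M tool',r.inv().apply(s['wrist_torque']).round(3),'turn deg',np.degrees((r0.inv()*r).as_rotvec()).round(2),'pos',s['position'].round(1), s['joints'].round(2))
E
python3 tq.py
```

```text
Traceback (most recent call last):
  File "tq.py", line 5, in <module>
    print('t',s['clock'],'w',s['gripper_width'].round(1),'F tool',r.inv().apply(s['contact_force']).round(2),'M tool',r.inv().apply(s['wrist_torque']).round(3),'turn deg',np.degrees((r0.inv()*r).as_rotvec()).round(2),'pos',s['position'].round(1), s['joints'].round(2))
                             ^^^^^^^^^^^^^^^^^^^^^^^^
AttributeError: 'float' object has no attribute 'round'
```

Request:
move_arm(deltas="0 0 0 0 0 -0.08;0 0 0 0 0 -0.08;0 0 0 0 0 -0.08")

```text
clock: 10.2
position: [590.8, 287.9, 123.8]
ee_rot: [-0.258, 0.942, -0.037, 0.213]
contact_force: [-2.7, -0.9, 3.6]
gripper_width: 26.2
```

```bash
python3 tq.py
```

```text
Traceback (most recent call last):
  File "tq.py", line 5, in <module>
    print('t',s['clock'],'w',s['gripper_width'].round(1),'F tool',r.inv().apply(s['contact_force']).round(2),'M tool',r.inv().apply(s['wrist_torque']).round(3),'turn deg',np.degrees((r0.inv()*r).as_rotvec()).round(2),'pos',s['position'].round(1), s['joints'].round(2))
                             ^^^^^^^^^^^^^^^^^^^^^^^^
AttributeError: 'float' object has no attribute 'round'
```

```bash
sed -i "s/s\['gripper_width'\].round(1)/round(s['gripper_width'],1)/" tq.py; python3 tq.py
```

```text
t 10.2 w 26.2 F tool [ 1.16 -0.17 -4.37] M tool [-0.286  1.067  0.166] turn deg [ 1.000e-02  0.000e+00 -1.383e+01] pos [590.8 287.9 123.8] [ 0.71  0.37 -0.66  0.94 -0.3  -2.62]
```

Request:
move_arm(deltas="0 0 0 0 0 -0.06;0 0 0 0 0 -0.06")

```text
clock: 10.45
position: [590.8, 287.8, 123.8]
ee_rot: [-0.313, 0.925, -0.049, 0.21]
contact_force: [-2.4, -1.9, 3.3]
gripper_width: 26.6
```

```bash
python3 tq.py
```

```text
t 10.45 w 26.6 F tool [ 1.64 -0.91 -4.07] M tool [-0.425  1.027  0.186] turn deg [ 2.000e-02  1.000e-02 -2.067e+01] pos [590.8 287.8 123.8] [ 0.71  0.37 -0.66  0.94 -0.3  -2.5 ]
```

Request:
move_arm(deltas="0 0 0 0 0 -0.06;0 0 0 0 0 -0.06")

```text
clock: 10.7
position: [590.9, 287.4, 123.8]
ee_rot: [-0.367, 0.905, -0.062, 0.207]
contact_force: [1.9, -3.1, 2.6]
gripper_width: 26.3
```

```bash
python3 tq.py
```

```text
t 10.7 w 26.3 F tool [ 0.1  -4.14 -1.66] M tool [0.356 0.572 0.83 ] turn deg [  0.04   0.03 -27.37] pos [590.9 287.4 123.8] [ 0.71  0.37 -0.66  0.94 -0.3  -2.38]
```

Request:
move_arm(deltas="0 0 0 0 0 -0.06;0 0 0 0 0 -0.06")

```text
clock: 10.95
position: [592.5, 287.3, 125.0]
ee_rot: [-0.419, 0.882, -0.074, 0.204]
contact_force: [6.0, -3.8, 3.8]
gripper_width: 26.2
```

```bash
python3 tq.py
```

```text
t 10.95 w 26.2 F tool [-1.56 -7.8  -1.09] M tool [ 1.159 -0.244  0.769] turn deg [  0.09  -0.09 -34.1 ] pos [592.5 287.3 125. ] [ 0.71  0.37 -0.65  0.94 -0.3  -2.26]
```

```bash
python3 - <<'E'
from h import *
im=eyes.get_image('wrist')
cv2.imwrite('pics/w_g.png',im['pixels'])
im=eyes.get_image('top');print(campose(im))
cv2.imwrite('pics/t_g.png',cv2.resize(im['pixels'][130:230,200:330],None,fx=5,fy=5,interpolation=2))
E
```

```text
[[ 1.09100589e-02  9.80725879e-01 -1.95083884e-01  1.83780201e+02]
 [-9.99165915e-01  1.83696444e-02  3.64695763e-02  9.24260376e+01]
 [ 3.93502788e-02  1.94523282e-01  9.80108284e-01  1.69597334e+03]
 [ 0.00000000e+00  0.00000000e+00  0.00000000e+00  1.00000000e+00]]
```

View pics/w_g.png

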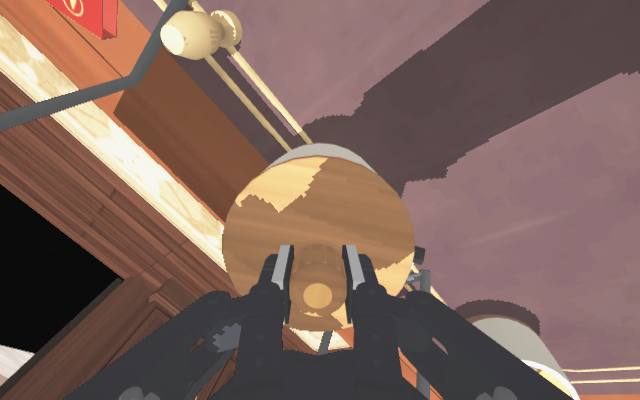

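View pics/t_g.png

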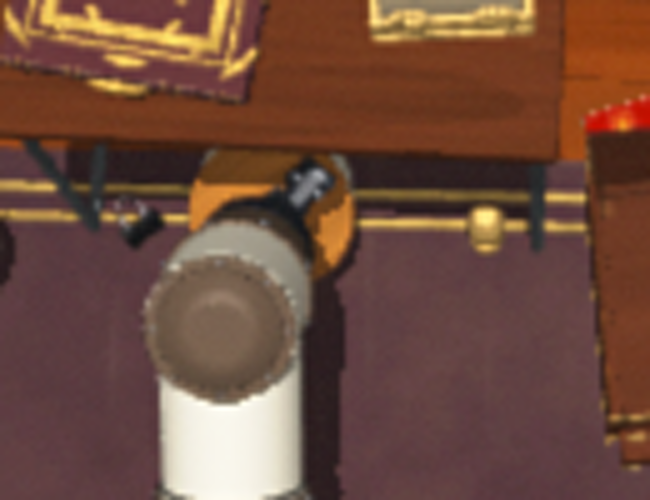

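```bash
python3 look.py g2; python3 tq.py
```

```text
11.05 [593.  286.8 125.6] [ 0.71  0.37 -0.65  0.94 -0.31 -2.27]
lid n [-0.429 -0.056  0.901] c [586.8 274.8 114.1] pts 17372 rms 1.11
disc centre [596.5 288.  119.5] r 56.9
knob pts 3340 hmax 41.0
knob offset in disc plane -13.4 11.2 r 32.4
lid [580.2 273.  108.8] 0.61 [327. 214.]
lid_knob [577.9 274.  117.6] 0.64 [326. 224.]
jar [587.4 250.2  62.6] 0.85 [317. 153.]
jar [556.9 513.8  45. ] 0.78 [529. 347.]
t 11.25 w 26.3 F tool [-0.26 -8.17 -0.92] M tool [1.652 0.092 0.635] turn deg [  0.19  -0.1  -33.98] pos [593.1 286.7 125.7] [ 0.71  0.37 -0.65  0.94 -0.31 -2.27]
```

Request:
move_arm(deltas="0 0 0 0 0 0.03;0 0 0 0 0 0")

```text
clock: 11.5
position: [592.6, 286.3, 125.7]
ee_rot: [-0.406, 0.888, -0.072, 0.205]
contact_force: [2.3, -5.9, 6.1]
gripper_width: 26.6
```

```bash
python3 tq.py
```

```text
t 11.5 w 26.6 F tool [ 1.22 -7.22 -4.75] M tool [1.395 0.542 0.242] turn deg [  0.22  -0.06 -32.37] pos [592.6 286.3 125.7] [ 0.71  0.37 -0.65  0.94 -0.31 -2.29]
```

Request:
move_arm(deltas="0 0 -0.25 0 0 0;0 0 -0.25 0 0 0;0 0 0 0 0 0")

```text
clock: 11.88
position: [590.4, 286.2, 128.7]
ee_rot: [-0.406, 0.888, -0.072, 0.204]
contact_force: [8.1, -3.6, -0.2]
gripper_width: 26.5
```

```bash
python3 tq.py
```

```text
t 11.875 w 26.5 F tool [-1.96 -7.93  3.42] M tool [ 1.914 -0.007  0.132] turn deg [  0.21   0.06 -32.44] pos [590.4 286.2 128.7] [ 0.72  0.36 -0.65  0.91 -0.32 -2.27]
```

Request:
move_arm(deltas="0 -0.15 -0.3 0 0 0;0 0 -0.3 0 0 0;0 0 0 0 0 0")

```text
clock: 12.25
position: [588.0, 286.3, 134.2]
ee_rot: [-0.408, 0.887, -0.071, 0.204]
contact_force: [4.4, -0.9, -0.3]
gripper_width: 26.1
```

```bash
python3 tq.py
```

```text
t 12.25 w 26.1 F tool [-1.82 -3.55  2.04] M tool [ 0.77  -0.008 -0.003] turn deg [ 6.00e-02  2.00e-02 -3.26e+01] pos [588.  286.3 134.2] [ 0.73  0.35 -0.64  0.87 -0.33 -2.23]
```

Request:
move_arm(deltas="0 -0.08 -0.5 0 0 0;0 0 -0.5 0 0 0;0 0 -0.6 0 0 0;0 0 0 0 0 0")

```text
clock: 12.75
position: [580.7, 285.8, 149.1]
ee_rot: [-0.408, 0.887, -0.071, 0.204]
contact_force: [1.1, 0.6, -3.4]
gripper_width: 26.5
```

```bash
python3 tq.py
```

```text
t 12.75 w 26.5 F tool [-0.01  0.63  3.58] M tool [-0.851  0.782 -0.013] turn deg [-2.000e-02 -2.000e-02 -3.267e+01] pos [580.7 285.8 149.1] [ 0.76  0.33 -0.62  0.78 -0.37 -2.16]
```

Request:
move_arm(deltas="0 0 -1.2 0 0 0;0 0 -1.6 0 0 0;0 0 -1.6 0 0 0;0 0 -1.6 0 0 0;0 0 0 0 0 0")

```text
clock: 13.38
position: [555.9, 283.7, 204.4]
ee_rot: [-0.408, 0.887, -0.07, 0.205]
contact_force: [-1.1, 0.9, -2.8]
gripper_width: 26.3
```

```bash
python3 tq.py; python3 - <<'E'
from h import *
im=eyes.get_image('wrist');cv2.imwrite('pics/w_h.png',im['pixels'])
s=telemetry.read_state();Rc=R.from_quat(s['ee_rot']);y=Rc.as_matrix()[:,1];print('ytool',y)
for dx in (-70,-130): print(Rc.inv().apply([dx,0,0])/10)
for a in [140,160,180]:
    t=toolR([0,0,-1],[np.cos(np.radians(a)),np.sin(np.radians(a)),0]);print(a,(Rc.inv()*t).as_rotvec())
# minimal tilt
z=Rc.as_matrix()[:,2];ax=np.cross(z,[0,0,-1]);ax*=np.arcsin(np.linalg.norm(ax))/np.linalg.norm(ax);print('min',Rc.inv().apply(ax))
E
```

```text
t 13.375 w 26.3 F tool [0.84 2.17 2.13] M tool [-0.799  0.786 -0.004] turn deg [ -0.05  -0.13 -32.64] pos [555.9 283.7 204.4] [ 0.82  0.23 -0.56  0.59 -0.52 -2.01]
ytool [-0.6955388   0.65661835 -0.29168153]
[ 4.08350379  4.86877162 -2.93599383]
[ 7.58364989  9.04200443 -5.45255996]
140 [-0.30262981  0.31257008 -0.00966242]
160 [-0.35418156  0.25662681 -0.3531806 ]
180 [-0.39946701  0.19419216 -0.696559  ]
min [-3.01090610e-01  3.14050633e-01 -1.67911235e-18]
```

View pics/w_h.png

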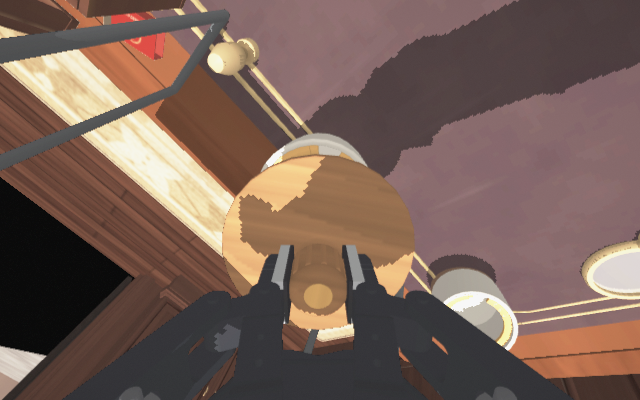

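Request:
move_arm(deltas="1.9 2.26 -1.36 0 0 0;1.9 2.26 -1.36 0 0 0;1.9 2.26 -1.36 0 0 0;1.9 2.26 -1.36 0 0 0;0 0 0 -0.1 0.105 0;0 0 0 -0.1 0.105 0;0 0 0 -0.1 0.105 0;0 0 0 0 0 0;0 0 0 0 0 0")

```text
clock: 14.55
position: [428.3, 279.3, 202.6]
ee_rot: [-0.415, 0.91, -0.01, 0.013]
contact_force: [-0.9, -0.5, -2.8]
gripper_width: 26.3
```

```bash
cat > lt.py <<'E'
from fit import *
s=telemetry.read_state();im=eyes.get_image('wrist');T=np.array(im['tool_from_camera']);P=cloud(im,T) # tool frame
import sys
cv2.imwrite(f'pics/w_{sys.argv[1]}.png',im['pixels'])
px=im['pixels'].astype(int)
m=(P[...,2]>0)&(P[...,2]<22)&(np.hypot(P[...,0],P[...,1])<60)&((px[...,2]-px[...,0])>35)
c,n,K=plane(P[m]);n=-n if n[2]>0 else n
print('tool-frame disc normal',n.round(3),'z at axis',(c[2]+ (n[0]*c[0]+n[1]*c[1])/n[2]).round(1),len(K))
Rc=R.from_quat(s['ee_rot']);N=Rc.apply(n);print('world normal',N.round(3),'tilt deg',np.degrees(np.arccos(N[2])).round(2),'tool z',Rc.as_matrix()[:,2].round(4))
(cx,cy),r=cv2.minEnclosingCircle(K[:,:2].astype(np.float32));print('centre tool xy',round(cx,1),round(cy,1),round(r,1))
E
python3 tq.py; python3 lt.py i
```

```text
t 14.55 w 26.3 F tool [1.05 0.44 2.73] M tool [-0.121  0.062  0.019] turn deg [-10.23  21.09 -31.93] pos [428.3 279.3 202.6] [ 0.91  0.2  -0.34  0.04 -1.01 -1.65]
tool-frame disc normal [ 0.003 -0.002 -1.   ] z at axis 7.0 17315
world normal [-0.033  0.004  0.999] tilt deg 1.9 tool z [ 0.0322 -0.0073 -0.9995]
centre tool xy -0.5 0.0 56.8
```

View pics/w_i.png

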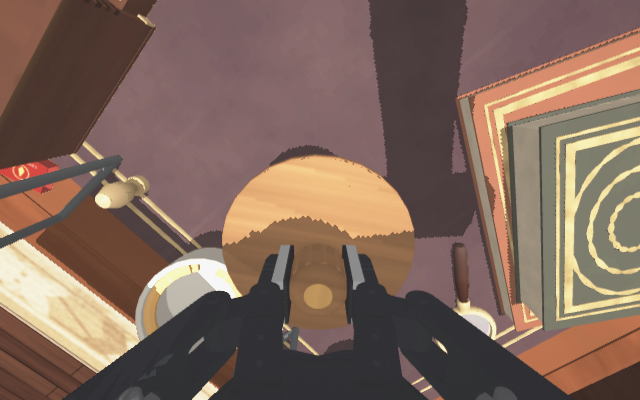

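```bash
cat > vert.py <<'E'
from h import *
s=telemetry.read_state();Rc=R.from_quat(s['ee_rot'])
z=Rc.as_matrix()[:,2];ax=np.cross(z,[0,0,-1]);print('vert rot',Rc.inv().apply(ax).round(4),'pos',s['position'].round(1),'down cm for z=35:',Rc.inv().apply([0,0,35-s['position'][2]])/10)
E
python3 vert.py
```

```text
vert rot [-0.0289  0.0156 -0.    ] pos [427.9 279.3 202.8] down cm for z=35: [ 0.26219571  0.48553502 16.77206499]
```

Request:
move_arm(deltas="0 0 0 -0.029 0.0156 0;0 0 3.5 0 0 0;0 0 3.5 0 0 0;0 0 3.5 0 0 0;0 0 3 0 0 0;0 0 1.8 0 0 0;0 0 0.6 0 0 0;0 0 0 0 0 0;0 0 0 0 0 0")

```text
clock: 15.72
position: [429.4, 281.6, 46.0]
ee_rot: [-0.416, 0.91, 0.002, 0.002]
contact_force: [-0.1, -0.8, -1.2]
gripper_width: 26.4
```

```bash
python3 vert.py; python3 tq.py; python3 lt.py j
```

```text
vert rot [ 0.0014  0.0044 -0.    ] pos [429.4 281.6  46. ] down cm for z=35: [ 0.00483466 -0.0015325   1.09641937]
t 15.725 w 26.4 F tool [ 0.63 -0.45  1.18] M tool [0.019 0.032 0.004] turn deg [-11.75  22.2  -31.77] pos [429.4 281.6  46. ] [ 0.9   0.42 -0.49 -0.   -0.66 -1.61]
tool-frame disc normal [ 0.003 -0.002 -1.   ] z at axis 7.0 17346
world normal [-0.003 -0.008  1.   ] tilt deg 0.48 tool z [ 0.0018  0.0042 -1.    ]
centre tool xy -0.6 0.4 56.8
```

Request:
move_arm(deltas="0 0 0.5 0 0.004 0;0 0 0.4 0 0 0;0 0 0.2 0 0 0;0 0 0 0 0 0")

```text
clock: 16.27
position: [428.7, 281.1, 34.7]
ee_rot: [-0.416, 0.91, 0.0, -0.001]
contact_force: [-2.0, -1.0, 5.1]
gripper_width: 26.7
```

Request:
move_arm(deltas="0 0 0.1 0 0 0;0 0 0.1 0 0 0;0 0 0 0 0 0")

```text
clock: 16.65
position: [428.7, 281.1, 34.6]
ee_rot: [-0.416, 0.909, 0.0, -0.001]
contact_force: [-7.3, -2.9, 18.9]
gripper_width: 26.3
```

```bash
python3 vert.py; python3 tq.py
```

```text
vert rot [ 0.001  -0.0018  0.    ] pos [428.7 281.1  34.6] down cm for z=35: [ 6.66696700e-05  3.58047097e-05 -3.72517036e-02]
t 16.65 w 26.3 F tool [  6.96   3.67 -18.92] M tool [-1.122  1.915  0.061] turn deg [-11.64  22.54 -31.85] pos [428.7 281.1  34.6] [ 0.9   0.44 -0.5  -0.   -0.63 -1.61]
```

Request:
move_arm(deltas="0 0 -0.18 0 0 0;0 0 0 0 0 0")

```text
clock: 16.9
position: [428.9, 281.2, 34.7]
ee_rot: [-0.416, 0.91, 0.0, -0.001]
contact_force: [-4.6, 0.5, 9.2]
gripper_width: 26.4
```

Request:
move_arm(deltas="0 0 0 0 0 0;0 0 0 0 0 0;0 0 0 0 0 0;0 0 0 0 0 0;0 0 0 0 0 0", grip=6.5)

```text
clock: 17.52
position: [428.9, 281.1, 33.6]
ee_rot: [-0.415, 0.91, 0.0, -0.001]
contact_force: [-0.1, -0.1, 0.5]
gripper_width: 64.6
```

```bash
python3 tq.py; python3 lt.py k
```

```text
t 17.525 w 64.6 F tool [ 0.18 -0.01 -0.51] M tool [-0.033  0.017  0.039] turn deg [-11.65  22.55 -31.78] pos [428.9 281.1  33.6] [ 0.9   0.44 -0.5  -0.   -0.63 -1.61]
tool-frame disc normal [ 0.006  0.001 -1.   ] z at axis 5.7 19589
world normal [-0.003 -0.003  1.   ] tilt deg 0.22 tool z [-2.3e-03 -4.0e-04 -1.0e+00]
centre tool xy -0.7 0.5 56.6
```

View pics/w_k.png

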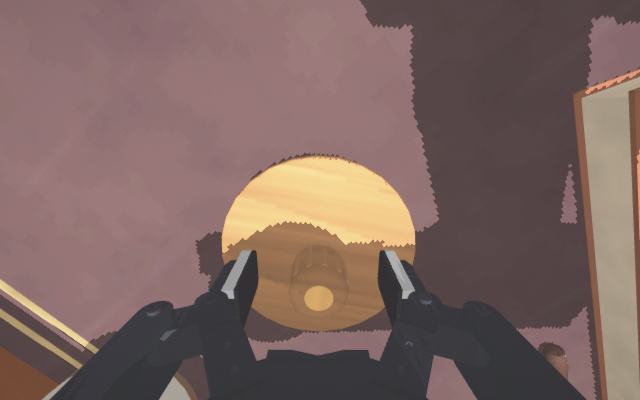

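Request:
move_arm(deltas="0 0 -1.5 0 0 0;0 0 -4 0 0 0;0 0 -5 0 0 0;0 0 -5 0 0 0;0 0 -5 0 0 0;0 0 -5 0 0 0;0 0 -5 0 0 0", grip=8.5)

```text
clock: 18.45
position: [429.1, 280.5, 341.9]
ee_rot: [-0.415, 0.91, 0.001, -0.0]
contact_force: [1.0, 0.2, -0.2]
gripper_width: 84.8
```

Request:
move_arm(deltas="3.41 -3.33 0 0 0 0;3.41 -3.33 0 0 0 0;3.41 -3.33 0 0 0 0;3.41 -3.33 0 0 0 0;3.41 -3.33 0 0 0 0;3.41 -3.33 0 0 0 0;3.41 -3.33 0 0 0 0;3.41 -3.33 0 0 0 0;3.41 -3.33 0 0 0 0;3.41 -3.33 0 0 0 0;3.41 -3.33 0 0 0 0;3.41 -3.33 0 0 0 0")

```text
clock: 19.95
position: [463.0, -291.3, 340.2]
ee_rot: [-0.415, 0.91, -0.0, -0.0]
contact_force: [0.9, 0.5, -0.2]
gripper_width: 85.4
```

```bash
python3 - <<'E'
from h import *
im=eyes.get_image('top');T=campose(im);P=cloud(im,T)
cv2.imwrite('pics/t_l.png',cv2.resize(im['pixels'][95:270,150:350],None,fx=4,fy=3.4,interpolation=2)[:600])
m=(abs(P[...,0]-429)<75)&(abs(P[...,1]-281)<75)&(P[...,2]>15)&(P[...,2]<80)
Q=P[m];print(len(Q),Q.mean(0),Q.max(0))
for t in ['lid','jar','seal','clip']:
    for d in eyes.boxes_of(im,t): print(t,np.round(d['point'],1),round(d['p'],2),np.round(proj(im,T,d['point'])))
e=np.array([465.6,-287.7,0])
t=toolR([0,0,-1],[-.857,.514,0])
print(delta(e+[0,0,120],t),telemetry.read_state()['joints'].round(2))
E
```

```text
770 [428.7099344  282.69880871  31.09865726] [485.43240529 339.99040593  74.94193839]
lid [425.1 281.9  28. ] 0.76 [257. 225.]
jar [613.8 292.   41.6] 0.76 [256. 173.]
jar [588.  545.7  41.5] 0.55 [185. 179.]
clip [615.2 400.   17.2] 0.38 [227. 174.]
(array([-0.34209541, -0.09352441, 21.94576971]), array([ 0.00129212, -0.00126198, -0.17435227])) [-0.26  0.19  0.01  0.   -1.39 -0.45]
```

View pics/t_l.png

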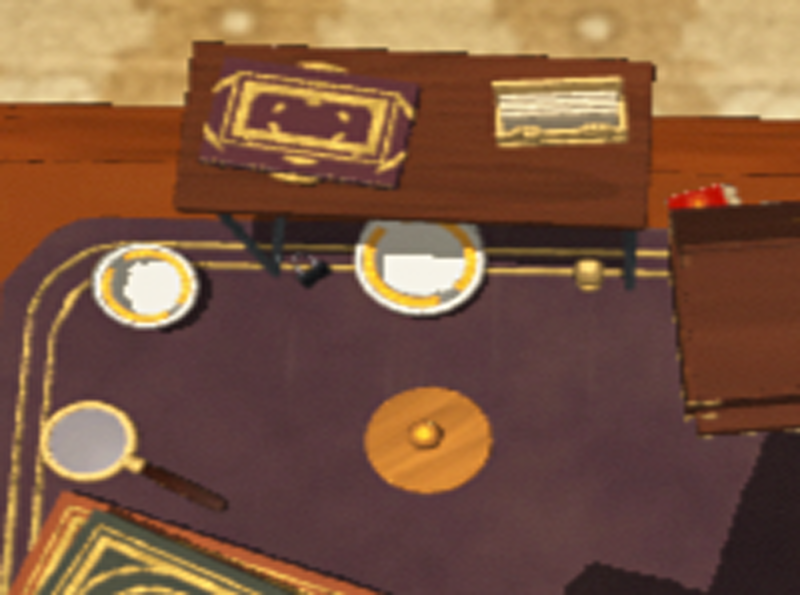

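```bash
python3 er.py m; python3 - <<'E'
from h import *
s=telemetry.read_state();im=eyes.get_image('wrist');P=cloud(im,campose(im,s))
c=np.array([465.6,-287.7]);yx=np.array([-.857,.514]);xx=np.array([-.514,-.857])
m=(P[...,2]>40)&(P[...,2]<300)
Q=P[m];a=(Q[:,:2]-c)@yx;b=(Q[:,:2]-c)@xx
k=(abs(a)<75)&(abs(b)<90)
print(k.sum()); 
if k.sum(): 
    i=np.argsort(np.abs(np.maximum(abs(a[k])/43,abs(b[k])/38)))[:8];print(np.c_[Q[k][i],a[k][i],b[k][i]].round(1))
print(Q[(Q[:,1]<-195)&(Q[:,2]>90)&(Q[:,2]<140)].min(0))
E
```

```text
20.2 [ 463.  -289.6  339.5] [-0.26  0.19  0.01  0.   -1.39 -0.45]
eraser_center [ 466.1 -289.9   13.7] 0.68 [316. 159.]
pen [ 334.8 -239.6    9.8] 0.9 [399. 128.]
338 [ 446.88213522 -310.83177271    6.74061855] [ 484.47267757 -265.18703709   14.96645221] ((465.9888000488281, -287.2918701171875), (45.0050163269043, 20.372587203979492), 58.87302017211914) 12.353777300811231
492
[[ 462.  -201.4   47.    47.5  -72.1]
 [ 462.7 -201.1   50.    47.   -72.7]
 [ 463.5 -201.5   44.2   46.1  -72.8]
 [ 463.3 -201.1   53.7   46.5  -73. ]
 [ 464.3 -201.1   46.8   45.7  -73.6]
 [ 462.2 -199.6   52.4   48.2  -73.8]
 [ 461.7 -199.3   47.7   48.8  -73.8]
 [ 465.9 -201.    43.6   44.3  -74.5]]
[ 481.57889107 -209.59442974   90.03391089]
```

View pics/w_m.png

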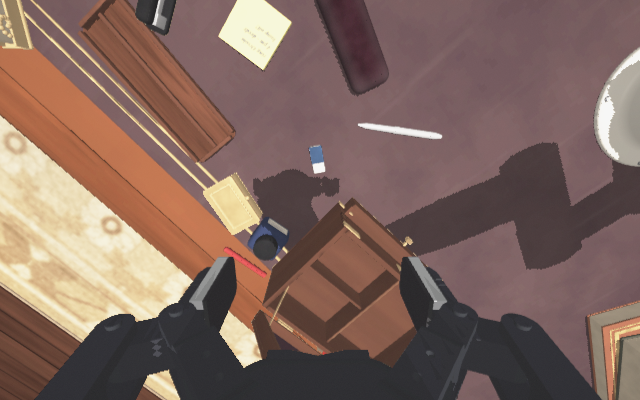

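Request:
move_arm(deltas="0 0 0 0 0 -0.174;-0.35 -0.13 4.5 0 0 0;0 0 5 0 0 0;0 0 5 0 0 0;0 0 5 0 0 0;0 0 4.5 0 0 0;0 0 4 0 0 0;0 0 2 0 0 0;0 0 0 0 0 0;0 0 0 0 0 0", grip=5)

```text
clock: 21.7
position: [466.8, -287.5, 40.0]
ee_rot: [-0.493, 0.87, -0.0, -0.0]
contact_force: [-0.8, 0.7, -0.2]
gripper_width: 50.0
```

```bash
python3 - <<'E'
from h import *
s=telemetry.read_state();im=eyes.get_image('wrist');T=campose(im,s);P=cloud(im,T)
cv2.imwrite('pics/w_n.png',im['pixels'])
m=(P[...,2]>5)&(P[...,2]<20)&(abs(P[...,0]-466)<35)&(abs(P[...,1]+287)<35)
r=cv2.minAreaRect(P[m][:,:2].astype(np.float32));print(r,m.sum(),s['gripper_width'],s['joints'].round(2))
t=toolR([0,0,-1],[-.857,.514,0])
print(delta([466,-287.3,3],t),s['position'])
E
```

```text
((465.93768310546875, -287.2862548828125), (45.70629119873047, 20.515993118286133), 58.6965217590332) 2009 49.98805247672188 [-0.26  0.47 -0.41  0.   -0.69 -0.28]
(array([0.01387516, 0.09788766, 3.7277759 ]), array([-0.00100642, -0.00092993,  0.00095667])) [ 466.75766571 -287.53825025   39.99331603]
```

View pics/w_n.png

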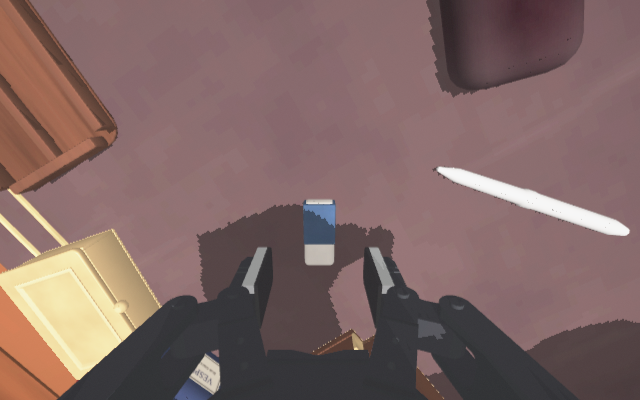

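Request:
move_arm(deltas="0 0.05 2 0 0 0;0 0.05 1.3 0 0 0;0 0 0.3 0 0 0;0 0 0 0 0 0")

```text
clock: 22.25
position: [465.1, -287.2, 3.2]
ee_rot: [-0.493, 0.87, 0.0, -0.001]
contact_force: [-0.3, -0.7, -0.3]
gripper_width: 50.0
```

Request:
move_arm(deltas="0 0 0 0 0 0;0 0 0 0 0 0;0 0 0 0 0 0;0 0 0 0 0 0", grip=0)

```text
clock: 22.75
position: [465.4, -287.2, 3.7]
ee_rot: [-0.493, 0.87, -0.0, -0.001]
contact_force: [-0.3, 0.9, 5.5]
gripper_width: 18.8
```

Request:
move_arm(deltas="0 0 -1 0 0 0;0 0 -2 0 0 0;0 0 -4 0 0 0;0 0 -5 0 0 0;0 0 -5 0 0 0;0 0 -5 0 0 0;0 0 -5 0 0 0;0 0 -5 0 0 0;0 0 -3 0 0 0")

```text
clock: 23.88
position: [465.5, -287.0, 356.2]
ee_rot: [-0.493, 0.87, -0.001, 0.0]
contact_force: [0.4, 0.3, -0.7]
gripper_width: 19.1
```

```bash
python3 - <<'E'
from h import *
s=telemetry.read_state();im=eyes.get_image('wrist')
print(s['position'],R.from_quat(s['ee_rot']).as_matrix().round(3))
cv2.imwrite('pics/w_o.png',im['pixels'])
E
```

```text
[ 465.53937676 -287.01770497  356.15420681] [[-0.514 -0.858  0.002]
 [-0.858  0.514 -0.002]
 [ 0.001 -0.002 -1.   ]]
```

View pics/w_o.png

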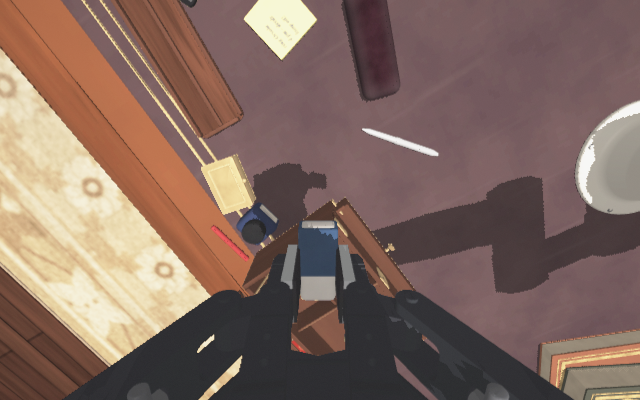

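Request:
move_arm(deltas="-3.82 2.63 0 0 0 0;-3.82 2.63 0 0 0 0;-3.82 2.63 0 0 0 0;-3.82 2.63 0 0 0 0;-3.82 2.63 0 0 0 0;-3.82 2.63 0 0 0 0;-3.82 2.63 0 0 0 0;-3.82 2.63 0 0 0 0;-3.82 2.63 0 0 0 0;-3.82 2.63 0 0 0 0;-3.82 2.63 0 0 0 0;-3.82 2.63 0 0 0 0")

```text
clock: 25.42
position: [429.9, 269.7, 352.7]
ee_rot: [-0.493, 0.87, 0.001, -0.001]
contact_force: [0.4, -0.1, 0.0]
gripper_width: 18.8
```

```bash
python3 - <<'E'
from fit import *
s=telemetry.read_state();im=eyes.get_image('wrist');T=campose(im,s);P=cloud(im,T)
cv2.imwrite('pics/w_p.png',im['pixels']);print(s['position'],s['gripper_width'],s['joints'].round(2))
np.savez('wp.npz',P=P)
# rim points: near plane z~? gather
for t in ['jar']:
    for d in eyes.boxes_of(im,t): print(t,np.round(d['point'],1),round(d['p'],2),np.round(proj(im,T,d['point'])))
n=np.array([-.4205,-.042,.906]); m0=np.array([593.7,288.5,117.6])-6*n   # rim plane centre
print('mouth est',m0.round(1),np.round(proj(im,T,m0)))
h=(P-m0)@n; rr=np.linalg.norm((P-m0)-h[...,None]*n,axis=-1)
m=(abs(h)<6)&(rr<75)&(rr>30)
Q=P[m]; c,nn,K=plane(Q);print('rim plane n',nn.round(3),len(K))
ex=np.cross([0,1,0],nn);ex/=np.linalg.norm(ex);ey=np.cross(nn,ex)
(cx,cy),r=cv2.minEnclosingCircle(np.stack([(K-c)@ex,(K-c)@ey],1).astype(np.float32));print('centre',(c+cx*ex+cy*ey).round(1),r)
for off in (60,20,-20):
  for a in (140,149):
    t=toolR(-n,[np.cos(np.radians(a)),np.sin(np.radians(a)),0]);d,r=delta(m0+n*off,t);print(off,a,d.round(2),r.round(3))
E
```

```text
[429.91346461 269.73078501 352.67019103] 18.814253524766595 [ 0.88  0.12 -0.05 -0.   -1.4  -1.42]
jar [588.2 549.7  55.7] 0.9 [322. 330.]
jar [632.1 295.1  57.8] 0.56 [221. 236.]
mouth est [596.2 288.8 112.2] [226. 237.]
rim plane n [-0.411 -0.092  0.907] 646
centre [602.  288.3 110.7] 55.663818359375
60 140 [ -8.51 -11.43  18.44] [ 0.325 -0.298  0.208]
60 149 [ -8.51 -11.43  18.44] [ 0.347 -0.271  0.052]
20 140 [ -9.53 -12.8   22.06] [ 0.325 -0.298  0.208]
20 149 [ -9.53 -12.8   22.06] [ 0.347 -0.271  0.052]
-20 140 [-10.54 -14.17  25.68] [ 0.325 -0.298  0.208]
-20 149 [-10.54 -14.17  25.68] [ 0.347 -0.271  0.052]
```

View pics/w_p.png

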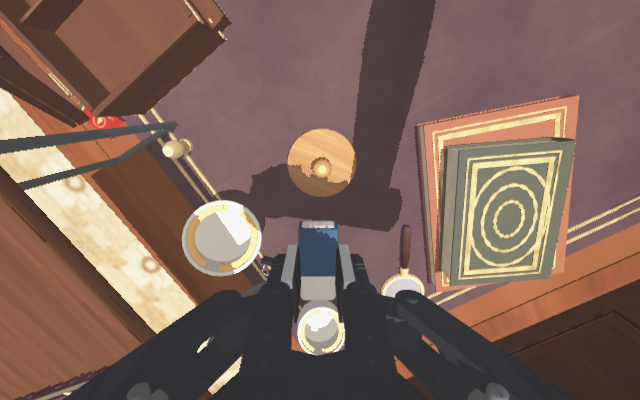

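```bash
cat > t2.py <<'E'
from h import *
import sys
n=np.array([-.412,-.092,.906]);n/=np.linalg.norm(n);m0=np.array([float(x) for x in sys.argv[2:5]]) if len(sys.argv)>3 else np.array([602,288.3,110.7])
s=telemetry.read_state();print(s['joints'].round(2),s['position'].round(1))
a=float(sys.argv[1])
for off in (70,30,0,-20):
    t=toolR(-n,[np.cos(np.radians(a)),np.sin(np.radians(a)),0]);d,r=delta(m0+n*off,t);print(off,d.round(2),r.round(3))
E
python3 t2.py 149
```

```text
[ 0.88  0.12 -0.05 -0.   -1.4  -1.42] [429.9 271.6 351.5]
70 [ -8.25 -11.84  17.68] [ 0.312 -0.311  0.053]
30 [ -9.42 -13.08  21.3 ] [ 0.312 -0.311  0.053]
0 [-10.29 -14.01  24.01] [ 0.312 -0.311  0.053]
-20 [-10.88 -14.63  25.82] [ 0.312 -0.311  0.053]
```

Request:
move_arm(deltas="0 0 0 0.104 -0.104 0.018;0 0 0 0.104 -0.104 0.018;0 0 0 0.104 -0.104 0.018;0 0 0 0 0 0;0 0 0 0 0 0")

```text
clock: 26.15
position: [431.0, 268.7, 354.0]
ee_rot: [-0.457, 0.862, -0.057, 0.21]
contact_force: [-0.3, 1.1, 0.2]
gripper_width: 19.1
```

```bash
python3 t2.py 149
```

```text
[ 1.05 -0.09 -0.48  0.41 -0.92 -1.85] [431.  268.7 354. ]
70 [-2.5  -4.86 22.3 ] [-0.002  0.003 -0.006]
30 [-2.48 -4.85 26.3 ] [-0.002  0.003 -0.006]
0 [-2.47 -4.85 29.3 ] [-0.002  0.003 -0.006]
-20 [-2.47 -4.84 31.3 ] [-0.002  0.003 -0.006]
```

Request:
move_arm(deltas="-0.42 -0.81 3.7 0 0 0;-0.42 -0.81 3.7 0 0 0;-0.42 -0.81 3.7 0 0 0;-0.42 -0.81 3.7 0 0 0;-0.42 -0.81 3.7 0 0 0;-0.42 -0.81 3.7 0 0 0;0 0 0 0 0 0;0 0 0 0 0 0")

```text
clock: 27.15
position: [573.8, 282.0, 174.9]
ee_rot: [-0.457, 0.862, -0.058, 0.211]
contact_force: [-0.2, 0.7, 0.4]
gripper_width: 19.0
```

```bash
python3 - <<'E'
from fit import *
s=telemetry.read_state();im=eyes.get_image('wrist');T=campose(im,s);P=cloud(im,T)
cv2.imwrite('pics/w_q.png',im['pixels']);print(s['position'],s['gripper_width'],s['joints'].round(2))
n=np.array([-.412,-.092,.906]); m0=np.array([602,288.3,110.7])
for it in range(3):
    h=(P-m0)@n; rr=np.linalg.norm((P-m0)-h[...,None]*n,axis=-1)
    m=(abs(h)<5)&(rr<70)&(rr>38)
    c,nn,K=plane(P[m])
    ex=np.cross([0,1,0],nn);ex/=np.linalg.norm(ex);ey=np.cross(nn,ex)
    A=np.stack([(K-c)@ex,(K-c)@ey],1)
    (cx,cy),r=cv2.minEnclosingCircle(A.astype(np.float32))
    n=nn;m0=c+cx*ex+cy*ey;print('n',n.round(3),len(K),'centre',m0.round(1),r,'radii',np.percentile(np.hypot(A[:,0]-cx,A[:,1]-cy),[2,50,98]).round(1))
print('mouth px',proj(im,T,m0))
E
python3 t2.py 149
```

```text
[573.76779241 282.01867052 174.86575593] 18.99127145241494 [ 0.77  0.28 -0.58  0.62 -0.39 -1.9 ]
n [-0.409 -0.102  0.907] 2472 centre [602.3 287.6 110.3] 55.878273010253906 radii [49.8 52.6 55.5]
n [-0.409 -0.102  0.907] 2479 centre [602.3 287.6 110.3] 55.87823486328125 radii [49.8 52.6 55.5]
n [-0.409 -0.102  0.907] 2479 centre [602.3 287.6 110.3] 55.87823486328125 radii [49.8 52.6 55.5]
mouth px (np.float64(317.83527399303136), np.float64(211.42103311315785))
[ 0.77  0.28 -0.58  0.62 -0.39 -1.9 ] [573.4 282.2 175.4]
70 [0.08 0.04 0.1 ] [-0.003  0.004 -0.006]
30 [0.1  0.05 4.1 ] [-0.003  0.004 -0.006]
0 [0.11 0.06 7.1 ] [-0.003  0.004 -0.006]
-20 [0.12 0.07 9.1 ] [-0.003  0.004 -0.006]
```

View pics/w_q.png

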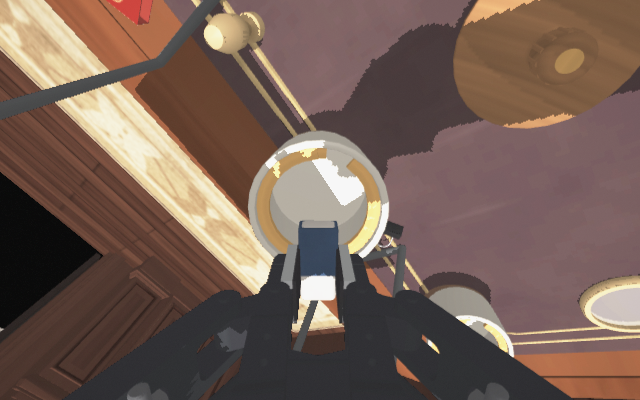

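Request:
move_arm(deltas="0.05 0.03 2.5 -0.003 0.004 0;0.05 0.03 2.5 0 0 0;0 0 2 0 0 0;0 0 1.6 0 0 0;0 0 0 0 0 0")

```text
clock: 27.82
position: [607.6, 288.3, 96.8]
ee_rot: [-0.457, 0.863, -0.058, 0.207]
contact_force: [0.6, -0.1, -0.7]
gripper_width: 18.5
```

```bash
python3 t2.py 149;python3 - <<'E'
from h import *
s=telemetry.read_state();im=eyes.get_image('wrist')
print(s['contact_force'])
cv2.imwrite('pics/w_r.png',im['pixels'])
E
```

```text
[ 0.59  0.41 -0.7   1.25 -0.16 -2.4 ] [607.6 288.3  96.8]
70 [-0.12  0.03 -8.5 ] [-0.    -0.004 -0.005]
30 [-0.13  0.03 -4.5 ] [-0.    -0.004 -0.005]
0 [-0.15  0.03 -1.5 ] [-0.    -0.004 -0.005]
-20 [-0.15  0.03  0.5 ] [-0.    -0.004 -0.005]
[ 0.62424022 -0.11347183 -0.67599893]
```

View pics/w_r.png

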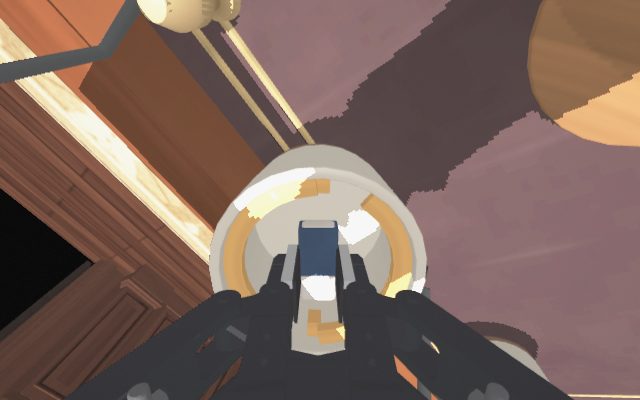

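Request:
move_arm(deltas="0 0 0 0 0 0;0 0 0 0 0 0;0 0 0 0 0 0;0 0 0 0 0 0", grip=3.5)

```text
clock: 28.38
position: [606.9, 289.4, 96.3]
ee_rot: [-0.458, 0.863, -0.058, 0.207]
contact_force: [0.5, -0.1, 0.1]
gripper_width: 35.1
```

```bash
python3 - <<'E'
from h import *
s=telemetry.read_state();im=eyes.get_image('wrist')
print(s['contact_force'],s['gripper_width'])
cv2.imwrite('pics/w_s.png',im['pixels'])
E
```

```text
[ 0.45673151 -0.0988133   0.13358738] 35.0885020971708
```

View pics/w_s.png

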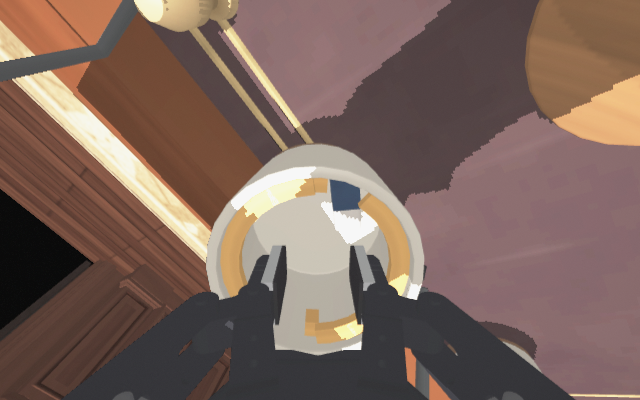

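Request:
move_arm(deltas="0 0 -1.5 0 0 0;0 0 -3 0 0 0;0 0 -3 0 0 0;0 0 -3 0 0 0;0 0 -3 0 0 0;0 0 0 0 0 0")

```text
clock: 29.18
position: [552.0, 278.2, 221.5]
ee_rot: [-0.458, 0.862, -0.057, 0.209]
contact_force: [0.7, 0.4, 0.5]
gripper_width: 35.2
```

```bash
python3 - <<'E'
from fit import *
s=telemetry.read_state();im=eyes.get_image('wrist');T=campose(im,s);P=cloud(im,T);px=im['pixels'].astype(int)
cv2.imwrite('pics/w_t.png',im['pixels']);print(s['position'],s['joints'].round(2))
n=np.array([-.409,-.102,.907]);m0=np.array([602.3,287.6,110.3]);f=m0-65*n
h=(P-m0)@n; rr=np.linalg.norm((P-m0)-h[...,None]*n,axis=-1)
m=(h<-5)&(h>-90)&(rr<55)&(px[...,0]-px[...,2]>15)
if m.sum():
    q=np.median(P[m],0);print(m.sum(),q.round(1),'h',((q-m0)@n).round(1),'dist floor',np.linalg.norm(q-f).round(1),np.argwhere(m).mean(0))
E
```

```text
[551.97365769 278.24835205 221.52209657] [ 0.82  0.2  -0.53  0.49 -0.53 -1.8 ]
372 [602.6 285.9  36.3] h -67.1 dist floor 31.5 [155.37096774 334.30376344]
```

View pics/w_t.png

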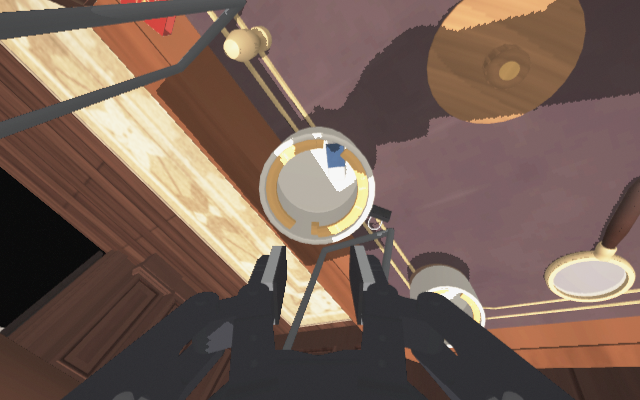

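Request:
move_arm(deltas="0 0 -4 0 0 0;0 0 -4 0 0 0;0 0 -4 0 0 0;0 0 -4 0 0 0;0 0 0 0 0 0;0 0 0 0 0 0;0 0 0 0 0 0")

```text
clock: 30.1
position: [486.2, 262.2, 361.5]
ee_rot: [-0.458, 0.863, -0.059, 0.205]
contact_force: [0.4, 0.3, 0.0]
gripper_width: 35.3
```

```bash
python3 - <<'E'
from fit import *
s=telemetry.read_state();im=eyes.get_image('wrist');T=campose(im,s);P=cloud(im,T);px=im['pixels'].astype(int)
print(s['position'],s['contact_force'])
m=(np.hypot(P[...,0]-429,P[...,1]-281)<60)&(P[...,2]>18)&(P[...,2]<36)
c,n,K=plane(P[m]);print('lid',m.sum(),c.round(1),n.round(3))
k=(np.hypot(P[...,0]-429,P[...,1]-281)<60)&(P[...,2]>50);print('knob top',np.nanpercentile(P[k][:,2],95))
for t in ['seal','clip']:
    for d in eyes.boxes_of(im,t): print(t,np.round(d['point'],1),round(d['p'],2))
cv2.imwrite('pics/w_u.png',im['pixels'])
E
```

```text
[486.1634232  262.23241765 361.54404412] [0.37440284 0.25209234 0.01904744]
lid 5589 [425.1 278.6  28. ] [-0.003 -0.     1.   ]
knob top 441.3653433133865
seal [604.8 141.6  50.7] 0.62
clip [638.  166.7 326.4] 0.73
```

View pics/w_u.png

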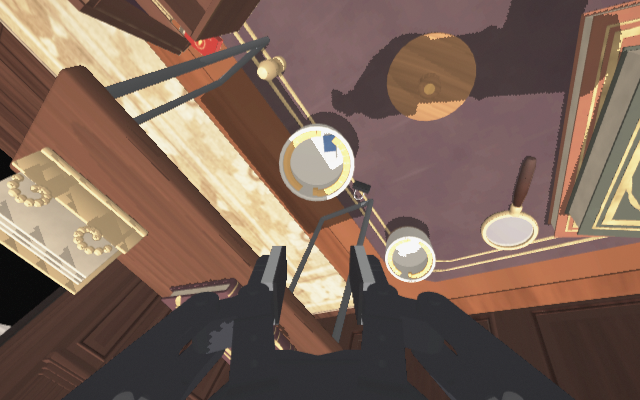

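The picture shows the eraser inside the larger jar (328,143) and the lid upright on the desk (430,78). The seal (268,68) and clip (363,185) are still in place, and the gripper is clear of everything.

```bash
python3 -c "
from bench import arm
print(arm.job_done())"
```

```text
the job is handed in; nothing more can be done
None
```

The eraser is in the larger jar, the lid stands knob up on the open desk, and I handed the job in at about 30 s of the 67 s allowed.

I turned the lid anticlockwise until the torque jumped, somewhere between 21 and 27 degrees. I then drew it out along the leaning axis, stood it on the desk and dropped the eraser into the open jar.

**Last checks:**
- **Eraser:** about 31 mm from the point above the jar floor, where the limit is 55 mm.
- **Lid:** level to about 0.2 degrees, at roughly (426, 280) mm and well over 90 mm from the mouth.
- **Robot:** wrist force under 0.5 N, with the gripper clear of everything.
- **Seal, clip, pad and pen:** the seal and clip were in place in the last picture. I last saw the pad and pen when I lifted the eraser, also in place. I did not measure how far any of the four had shifted.

**What went less well or disagreed:**
- **Jar shifted:** I turned a little past the stop, which twisted the jar about 8 degrees and moved its mouth about 6 mm. I judged this to be within the 30 mm limit but did not measure the foot itself.
- **Clip and knob readings:** the network's last report for the clip pointed at the shelf top, which was a false hit, so I relied on the picture. My last knob-height reading was also invalid, as something above the lid was picked up instead.

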